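# Bring the code under the wide bottle into the reader camera's view

### The arm

A 6-joint arm with a two-finger parallel gripper is mounted at the origin on a cart in front of the work surface, level with it; the furniture and walls round the work are solid. World frame = base frame: x ahead of the robot, y to its left, z up, the work surface at z = 0. Lengths are in m, angles in rad, forces in N, time in s.
With the tool pointing down it reaches from about 0.25 to 0.775 m from the base axis. Payload 4 kg.
Tool frame: the origin (TCP) lies between the finger pads; the fingertips stand 14 mm ahead of it and the grasp point (between the pads) lies 5 mm behind it (nose_length is the distance from the TCP to the fingertips, in m); z points along the fingers, y is the line along which they close (so a half turn about z gives the same grasp; the last joint's range is limited). The gripper opens to 94 mm and grips with 3 to 60 N. Pads are 16 mm wide; open, the fingers measure 119 mm over their backs; the gripper's body (75 mm by 177 mm) begins 78 mm behind the grasp point.
Start: joints at [1.201, 0.087, 1.371, -0, 1.684, -0.103], TCP at [0.145, 0.531, 0.22] pointing down, gripper open.
Joint ranges: [-3.1, 3.1], [-0.76, 2.03], [0.27, 2.55], [-1.08, 4.22], [0.17, 2.65], [-2.57, 2.57]. Speed limits (rad/s): [2.79, 2.79, 3.14, 3.14, 3.14, 3.14].

### API

Orientations are given as [roll, pitch, yaw] about the fixed x, y, z axes, in that order (R = Rz(yaw) Ry(pitch) Rx(roll)).
In Python, from bench import * gives the robot as it stands.
- The arm moves only by the tool move_arm, never from a script. Its argument "steps" is one flat list of numbers, 7 for each row, row after row: the turn, a rotation vector about the world's x, y, z in rad, then the shift along the world's x, y, z in m, then the opening, from 0 (shut) to 1 (fully open). A call has 1 to 12 rows; each row is the pose to reach, as a shift and turn from the pose commanded when the call began; what a row does not reach only later rows make up. A row lasts 1/10 s, in which the tool goes at most 50 mm and 8.59 degrees, less where a joint would pass 70% of its speed; a pose out of reach is approached as far as the arm can. A call with a gripper value outside its range is refused whole. The fingers move at their own pace and stop on an object; the grip force is fixed at half the most. Time passes only in rows, so rows that repeat a pose let the fingers close. It gives the time, the measured TCP pose, the force, the opening and the grip force at its end, in the units of the state.
- get_obs(): the state, without advancing time (a new reading comes with each control period).
- snapshot(name): name is "scene" or "top" or "wrist"; returns (picture, depth): 420x560x3 uint8, red, green, blue; 420x560 float32, m along the optical axis (not along the pixel's ray), 0 where there is no reading.
- camera_model(name): a dict with "fx", "fy", "cx", "cy" (pixels), "rvec" (rotation vector, rad) and "tvec" (3), from world to camera coordinates, as OpenCV has them. Camera axes: x right, y down, z forward; pixel columns grow to the right and rows downward; lengths in m; the calibration is good to about 2 mm. A picture is of the moment at which its call begins: read the wrist's pose just before it. camera_model takes no time and is no camera call; for the wrist camera it gives the pose at the moment of the call.
- close_job(): hands the job in; it is judged then, once.
Trained networks look in the newest picture that a camera, given by its name, has taken for a name from the list of things; names that differ only in an ending like _2 or _b are one class to them, and where a whole thing is asked for, a point or a joint stands for the part that bears it (a point fixed in the world has none). Each returns a list of dicts, best first, with "score" (0 to 1); they miss things now and then, are a little off and sometimes report something else, mostly with a low value. They report only what shows in the picture. A call takes as long as a camera call. They do not tell look-alikes from the thing itself.
- silhouettes(camera, target): "pixels" (420x560 bool, what is visible of it) and "uv" ([column, row] in pixels, amid what is visible of it).
- spot_point(camera, target): "uv" ([column, row] in pixels: a listed point, or the origin of a listed thing).
The state is a dict: "time": time; "joint_positions": joint angles; "qvel": joint speeds; "joint_torque": joint torques, N m; "tool_pos": TCP position; "ee_rot": TCP orientation; "wrist_force": force on the tool from outside, world axes, zero at the start; "wrist_torque": the same for the moment, N m; "width": finger opening in m; "finger_force": force on a finger pad.
Only numpy, scipy, OpenCV 4.12 (cv2) and the standard library are available. Lean on these libraries where they do the work, as an engineer would, in place of code of your own. Each camera call takes 0.05 s, during which the arm holds its last target. There are 200 camera calls.

### The job

Press the code reader's release plunger fully down, so that its stowed mirror springs free, and let the plunger come back up. Then take the mirror lever by its revolving grip and swing it back against its spring until the camera, looking along the spindle into the mirror, has the code under the centre of the wide bottle on the clear shelf in the middle of its view. Finish while still holding the lever by its grip, at rest at that angle; leave the bottles standing where they are and push nothing else on the bench out of place.

Things in the scene. Friction and masses are not known exactly. Their poses are not given: they have to be found in the camera images.
- reader: code reader, fixed on the bench: white base 262 mm along y, 136 mm along x, and on four posts a clear shelf 164 x 118 mm, its top 138 mm up with a lip 3 mm higher; under it a mirror, behind that a black camera. Origin on the bench under the mirror's centre; x to the back (camera), y left along the row of bottles, z up. Bottles on the shelf reach 220 mm above the bench
- lens (a point): front of the camera's lens, on the spindle axis 53 mm behind the mirror's centre, looking along the spindle to the front (the reader's -x). The spindle lies along the reader's x, 70 mm above the bench, at reader y = 0
- sight (a point): centre of the mirror's face, on the spindle axis. The mirror (66 x 54 mm) stands at 45 degrees to the spindle and so turns the camera's view square to it: this point's z axis is the reflected line of sight starting here, x lies along the spindle to the camera, y across the sight line in its plane of swing. It turns with the mirror; the lever arm points along z too
- mirror (a joint): angle of mirror and lever, rad: 0 stowed by the catch, leaning 70 degrees to the right (reader's -y); grows as it swings up and over to the left; 1.222 upright; 2.18 at the stop, leaning 55 degrees left. A damped spring (some 3 N at the grip) takes it to the stop within 1.5 s of release, and again whenever let go. Lean to the left = value - 1.222, for lever and sight line alike
- lever_grip: black round grip at the front end of the mirror lever, 19 mm in diameter, 38 mm long, lying along the reader's x; origin at its centre, 88 mm from the spindle axis, 104 mm in front of the mirror's centre, 70 mm + 88 mm x cos(lean) above the bench. It spins freely, so fingers closed on it from above along the reader's y need not turn with the swing. The lever arm is 22 mm behind its centre
- plunger (a joint): travel of the release plunger in m: 0 up, 0.012 fully down. Its spring pushes it up with about 2 N at the top and 6 N at the bottom; near 6 mm down its tooth lets the mirror go
- plunger_top (a point): top centre of the plunger's black mushroom button, 28 mm in diameter, 82 mm above the bench when up, on a grey block at the reader's right front: 138 mm to the right and 50 mm in front of the mirror's centre. Press straight down; a gripper body that is long one way has that way along the reader's x here, to clear the bottles and the lever
- wide_bottle: white screw-cap bottle, 44 mm in diameter and 82 mm high, the widest of the three that stand in a row along the reader's y on the clear shelf in any order; origin at the centre of its underside
- code (a point): centre of the 11 mm square code under the wide bottle, at the centre of its underside, on the shelf's top 138 mm above the bench (68 mm above the spindle axis)
- slim_bottle_1: slim clear bottle with a white cap, 29 mm in diameter and 75 mm high, on the clear shelf; origin at the centre of its underside
- slim_bottle_2: slim clear bottle with a blue cap, 29 mm in diameter and 75 mm high, on the clear shelf; origin at the centre of its underside
- timer: white lab timer, 76 x 76 x 18 mm, lying on the bench to the right of the reader; origin at the centre of its underside
- flask: flat culture flask, 108 x 90 x 23 mm, lying on the bench to the right; origin at the centre of its underside
- cup: clear plastic cup, 94 mm wide and 72 mm high, standing at the left; origin at the centre of its underside
Things that resemble listed ones, but are neither listed nor needed, are in the scene too. Of the things shaped like the wide_bottle, the white one is meant.

How it is judged:
By the outcome, as a careful person would: the job done as asked, in the order asked, and still so for the second after the job is handed in, while the arm keeps its last pose, push and grip.
It also fails if it takes over 48 s, if anything falls off the work surface, if the arm or the gripper's body presses on something with over 40 N, if the wrist force passes 120 N, or if a joint passes its speed limit or range.

## Working session

There is one attempt and no reset: what is moved stays moved. The work goes in short steps, Python scripts to look and compute and a tool call to move; the robot and the scene stay as the last step left them, time stands still between calls to the robot, and variables do not carry over. Pictures are saved under pics/ and viewed, at most 10 in all, crops included, and the job is handed in when it is done.

Besides the shell and the picture viewer there is one more tool, called in YAML: its name, and indented under it one key for each argument. move_arm: Moves the arm, as the interface text tells. Its arguments: {"type":"object","properties":{"steps":{"type":"array"}},"required":["steps"]}

```bash
ls; mkdir -p pics
cat > h.py <<'E'
from bench import *
import numpy as np, cv2
def save(n,p): cv2.imwrite(f'pics/{n}.png',cv2.cvtColor(p,cv2.COLOR_RGB2BGR))
def cam(n):
    c=camera_model(n);R=cv2.Rodrigues(np.array(c['rvec'],float))[0];t=np.array(c['tvec'],float).ravel()
    return c,R,t
def ray(n,uv,m=None):
    c,R,t=m or cam(n); d=R.T@np.array([(uv[0]-c['cx'])/c['fx'],(uv[1]-c['cy'])/c['fy'],1.]);return -R.T@t,d
def atz(n,uv,z,m=None):
    o,d=ray(n,uv,m);return o+d*(z-o[2])/d[2]
def atdepth(n,uv,dep,m=None):
    o,d=ray(n,uv,m);return o+d*dep
def tri(rays):
    A=0;b=0
    for o,d in rays:
        d=d/np.linalg.norm(d);P=np.eye(3)-np.outer(d,d);A=A+P;b=b+P@o
    x=np.linalg.solve(A,b)
    return x,[np.linalg.norm(np.cross(x-o,d/np.linalg.norm(d))) for o,d in rays]
def proj(n,X,m=None):
    c,R,t=m or cam(n);p=R@np.array(X)+t;return np.array([c['fx']*p[0]/p[2]+c['cx'],c['fy']*p[1]/p[2]+c['cy']])
E
python3 - <<'E'
from h import *
print(get_obs())
P={}
for n in ('scene','top'):
    p,d=snapshot(n);save(n+'0',p)
    print(n,'C',-cam(n)[1].T@cam(n)[2])
    for t in ('lens','sight','lever_grip','plunger_top','wide_bottle','code','slim_bottle_1','slim_bottle_2','timer','flask','cup','reader'):
        for r in spot_point(n,t)[:4]: print(n,t,np.round(r['uv'],1),round(r['score'],2))
E
```

```text
pics
{'time': 0.0, 'joint_positions': array([ 1.20090798e+00,  8.79441329e-02,  1.37222022e+00,  1.93178537e-06,
        1.68358463e+00, -1.03126675e-01]), 'qvel': array([ 2.40220004e-04,  1.68464124e-03,  3.61418252e-05, -1.55600370e-04,
       -1.18177086e-03,  1.66080463e-03]), 'joint_torque': array([ 9.02823795e-04, -3.40177310e+01, -3.02438164e+01,  7.20583065e-02,
        3.26555280e-02, -1.39424951e-04]), 'tool_pos': array([0.14481956, 0.53006838, 0.21832734]), 'ee_rot': array([-3.13944798e+00, -2.23890320e-04,  2.87483096e+00]), 'wrist_force': array([ 0.41114913,  0.48036782, -0.15668394]), 'wrist_torque': array([-0.00654456,  0.05572699,  0.0345217 ]), 'finger_force': 0.0, 'width': 0.0940705320040549}
scene C [0.0706549  0.51677004 0.91947974]
scene lens [251.3 215.3] 0.87
scene lever_grip [318.2 223.1] 0.59
scene lever_grip [354.2 155.9] 0.32
scene plunger_top [316.  202.1] 0.6
scene wide_bottle [209.4 265.7] 0.85
scene wide_bottle [180.9 279.8] 0.72
scene wide_bottle [224.1 298.6] 0.71
scene wide_bottle [248.6 221.4] 0.61
scene code [179.9 281.2] 0.84
scene code [207.1 266
[... 407 characters left out ...]
262.5 243.2] 0.94
scene reader [320.  220.7] 0.39
top C [0.43852241 0.03417616 1.50035847]
top sight [252.8 196.2] 0.31
top lever_grip [300.1 231.7] 0.49
top plunger_top [311.4 208.5] 0.42
top wide_bottle [250.2 198.1] 0.77
top wide_bottle [223.1 183.2] 0.72
top wide_bottle [215.2 211.7] 0.67
top wide_bottle [197.8 175.1] 0.61
top code [250.2 198.1] 0.76
top code [211.4 210.1] 0.71
top code [220.8 181.4] 0.64
top code [195.9 176. ] 0.59
top slim_bottle_1 [270.2 193.8] 0.67
top slim_bottle_1 [284.5 194.6] 0.54
top slim_bottle_2 [270.2 193.8] 0.67
top slim_bottle_2 [284.5 194.6] 0.54
top timer [368.8 249.9] 0.72
top flask [409.2 190.2] 0.73
top cup [166.7 207. ] 0.83
top cup [301.8 233.9] 0.44
```

Run:
```python
import cv2,numpy as np
a=cv2.imread('pics/scene0.png');b=cv2.imread('pics/top0.png')
a=cv2.resize(a[120:360,130:430],(750,600),interpolation=3)
b=cv2.resize(b[130:310,150:390],(800,600),interpolation=3)
cv2.imwrite('pics/s1.png',a);cv2.imwrite('pics/t1.png',b)
```

```text
(no output)
```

View pics/s1.png

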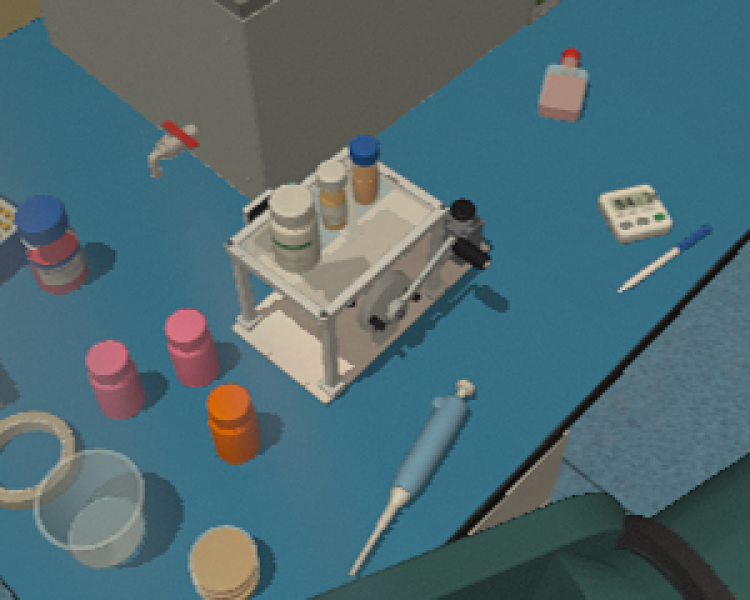

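View pics/t1.png

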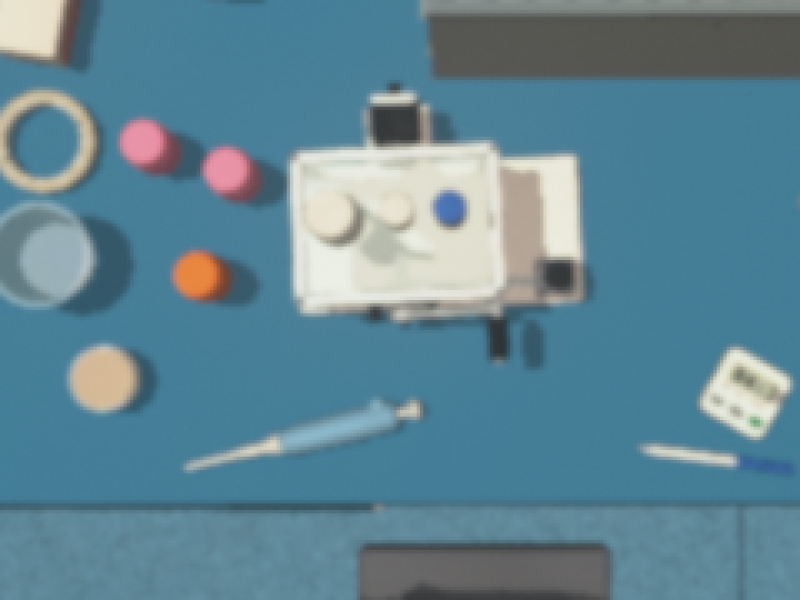

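The scene shows the reader with the white wide bottle (scene 248,221; top 250,196) at its left end, then the white and the blue slim bottles. The plunger is at about scene (315,204) / top (317,212) and the lever grip at about scene (318,221) / top (299,231). Pink and orange look-alikes stand to the left.

Run:
```python
from h import *
print('plunger',tri([ray('scene',(315.5,202.5)),ray('top',(317,211))]))
print('grip',tri([ray('scene',(318,222)),ray('top',(299.5,231.5))]))
print('cap wide',tri([ray('scene',(247,198)),ray('top',(249,194.5))]))
# reader lip corners at z=.141, top image
for uv in ((238,176),(299.5,173.5),(300,219),(239,222)): print(atz('top',uv,.141).round(3))
# box behind
print('box front', atz('top',(280,153),0).round(3))
c,R,t=cam('wrist');print('wristcam C',(-R.T@t).round(3),'axes',R.round(2).tolist(),c['fx'],get_obs()['time'])
p,d=snapshot('top'); print(d[140:156:3,300], d[:,300][::30])
```

```text
plunger (array([ 0.51368784, -0.05436357,  0.07953474]), [np.float64(0.002126109001843083), np.float64(0.0021261090018431187)])
grip (array([ 4.55623398e-01, -3.93118417e-04,  9.79776724e-02]), [np.float64(0.0008095568645476634), np.float64(0.000809556864547883)])
cap wide (array([0.55214491, 0.13607149, 0.22384914]), [np.float64(0.0004628846870878029), np.float64(0.00046288468708771474)])
[0.612 0.174 0.141]
[ 0.618 -0.     0.141]
[ 0.49  -0.001  0.141]
[0.482 0.17  0.141]
box front [0.702 0.057 0.   ]
wristcam C [0.077 0.549 0.386] axes [[0.26, 0.96, -0.0], [0.93, -0.26, 0.25], [0.24, -0.07, -0.97]] 328.1475078581878 1.3
[1.2873111 1.3271927 1.3707768 1.4168363 1.4662862 1.5108492] [1.3611773 1.4269444 1.4159088 1.4108901 1.4105235 1.4270449 1.4918705
 1.362493  1.5019935 1.491186  2.281067  1.505132  1.295932  1.2567874]
```

move_arm:
  steps: [0,0,0,0,0,0.14,1,0,0,0,0,0,0.14,1,0,0,0,0,0,0.14,1,0,0,-1.26,0.375,-0.53,0.14,0,0,0,-1.26,0.375,-0.53,0.14,0,0,0,-1.26,0.375,-0.53,0.14,0,0,0,-1.26,0.375,-0.53,0.14,0,0,0,-1.26,0.375,-0.53,0.14,0,0,0,-1.26,0.375,-0.53,0.14,0,0,0,-1.26,0.375,-0.53,0.14,0,0,0,-1.26,0.375,-0.53,0.14,0,0,0,-1.26,0.375,-0.53,0.14,0]

```text
time: 2.55
tool_pos: [0.4056, 0.1613, 0.3599]
ee_rot: [3.14, -0.0, 1.611]
wrist_force: [0.0, 0.1, -0.1]
width: 0.0257
finger_force: 0.0
```

move_arm:
  steps: [0,0,0,0,0,0,0,0,0,0,0,0,0,0,0,0,0,0,0,0,0]

```text
time: 2.85
tool_pos: [0.4045, 0.1639, 0.3597]
ee_rot: [3.141, -0.001, 1.616]
wrist_force: [-0.7, 0.6, 0.7]
width: 0.002
finger_force: 0.0
```

```bash
cat > look.py <<'E'
from h import *
import sys,pickle
def look(tag,targets):
    m=cam('wrist');p,d=snapshot('wrist');save(tag,p);out={}
    for t in targets:
        out[t]=[(np.array(r['uv']),r['score']) for r in spot_point('wrist',t)[:4]]
        for uv,s in out[t]:
            dd=d[int(uv[1]),int(uv[0])]
            print(tag,t,uv.round(1),round(s,2),'depthpt',atdepth('wrist',uv,dd,m).round(4),'@.138',atz('wrist',uv,.138,m).round(3) )
    pickle.dump((m,p,d,out),open(tag+'.pkl','wb'))
look(sys.argv[1],sys.argv[2].split(','))
print(get_obs()['time'])
E
python3 look.py w1 wide_bottle,slim_bottle_1,lever_grip,plunger_top,sight,lens
```

```text
w1 wide_bottle [355.  107.2] 0.9 depthpt [0.4957 0.2603 0.0814] @.138 [0.484 0.257 0.138]
w1 wide_bottle [404.4 213.3] 0.78 depthpt [0.5372 0.1482 0.1869] @.138 [0.557 0.136 0.138]
w1 wide_bottle [414.9 127.5] 0.77 depthpt [0.587  0.2386 0.0561] @.138 [0.555 0.238 0.138]
w1 wide_bottle [435.8  78.3] 0.7 depthpt [0.6127 0.3061 0.0399] @.138 [0.57  0.292 0.138]
w1 slim_bottle_1 [399.6 252.1] 0.91 depthpt [0.5499 0.0923 0.1571] @.138 [0.558 0.085 0.138]
w1 slim_bottle_1 [399.5 286. ] 0.9 depthpt [0.5528 0.0514 0.1643] @.138 [0.564 0.038 0.138]
w1 lens [403.2 211.3] 0.57 depthpt [0.5376 0.1492 0.182 ] @.138 [0.555 0.138 0.138]
3.2
```

move_arm:
  steps: [0,0,0,0.115,-0.17,0,0,0,0,0,0.115,-0.17,0,0,0,0,0,0.115,-0.17,0,0,0,0,0,0.115,-0.17,0,0,0,0,0,0.115,-0.17,0,0,0,0,0,0.115,-0.17,0,0,0,0,0,0.115,-0.17,0,0]

```text
time: 3.9
tool_pos: [0.5195, -0.0057, 0.3598]
ee_rot: [3.141, -0.001, 1.616]
wrist_force: [-0.1, 0.6, 0.6]
width: 0.0007
finger_force: 0.0
```

```bash
python3 look.py w2 wide_bottle,slim_bottle_1,lever_grip,plunger_top,sight,lens; python3 -c "
import cv2,numpy as np
a=cv2.imread('pics/w1.png');b=cv2.imread('pics/w2.png')
cv2.imwrite('pics/w12.png',cv2.resize(np.hstack([a,b]),(800,300)))"
```

```text
w2 wide_bottle [349.8   1.3] 0.94 depthpt [0.5964 0.2201 0.0569] @.138 [0.583 0.193 0.138]
w2 slim_bottle_1 [319.6 148.6] 0.88 depthpt [0.5533 0.0444 0.2136] @.138 [0.562 0.039 0.138]
w2 slim_bottle_1 [319.8 105. ] 0.7 depthpt [0.5506 0.0834 0.2139] @.138 [0.559 0.088 0.138]
w2 lever_grip [232.  175.5] 0.74 depthpt [ 0.4566 -0.0009  0.1123] @.138 [0.46  0.003 0.138]
w2 plunger_top [280.2 210.2] 0.7 depthpt [ 0.5198 -0.051   0.0841] @.138 [ 0.519 -0.037  0.138]
4.25
```

View pics/w12.png

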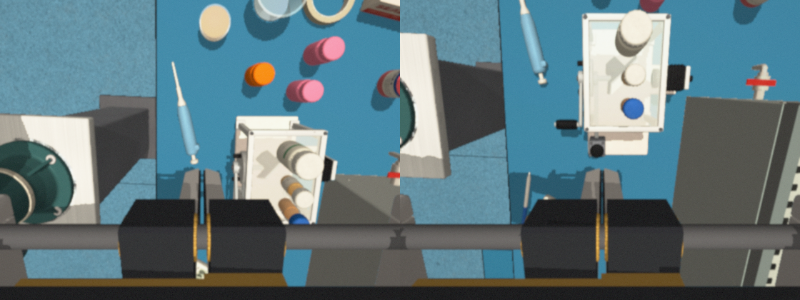

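The left half (first view) shows the reader with its bottles from the upper left. The right half (second view) shows the whole reader, with the plunger at about (277,210), the grip at (233,175) and the wide bottle's cap at (328,40) in full-size pixels. Next I take point clouds from depth.

Run:
```python
from h import *
import pickle
for tag in('w1','w2'):
    m,p,d,out=pickle.load(open(tag+'.pkl','rb'));c,R,t=m
    v,u=np.mgrid[:420,:560];X=np.stack([(u-c['cx'])/c['fx'],(v-c['cy'])/c['fy'],np.ones_like(d)],-1)*d[...,None]
    W=(X-t)@R  # world
    x,y,z=W[...,0],W[...,1],W[...,2];P=p.astype(int);mx=P.max(-1)
    def st(n,mask):
        if mask.sum()>4:
            q=W[mask];print(tag,n,mask.sum(),'mean',q.mean(0).round(4),'min',q.min(0).round(4),'max',q.max(0).round(4),'mid',((q.min(0)+q.max(0))/2).round(4))
            return q
    st('plunger',(mx<70)&(z>.07)&(z<.1)&(x>.49)&(x<.55)&(y<-.02)&(y>-.1))
    st('grip',(mx<70)&(z>.085)&(z<.13)&(x>.42)&(x<.485)&(y<.03)&(y>-.04))
    for n,yc,r in(('widecap',.137,.03),('slimw',.087,.02),('slimb',.04,.02)):
        q=st(n,(z>(.214 if n=='widecap' else .207))&(z<.24)&(abs(y-yc)<r)&(abs(x-.555)<.035))
        if q is not None:
            print('   circ',cv2.minEnclosingCircle((q[:,:2]).astype(np.float32)))
    q=st('lip',(z>.132)&(z<.15)&(mx>120)&(x>.46)&(x<.64)&(y>-.03)&(y<.2))
    if q is not None:
        r=cv2.minAreaRect((q[:,:2]*1000).astype(np.float32));print('  rect',r)
    if tag=='w2': 
        cr=p[0:240,180:400];save('crop2',cv2.resize(cr,(550,600),interpolation=3))
```

```text
w1 widecap 1284 mean [0.5536 0.1384 0.2204] min [0.5352 0.1174 0.214 ] max [0.576  0.1572 0.223 ] mid [0.5556 0.1373 0.2185]
   circ ((0.5555768013000488, 0.1372392475605011), 0.020649855956435204)
w1 slimw 595 mean [0.5575 0.0858 0.2134] min [0.5443 0.0695 0.2072] max [0.5734 0.0986 0.2163] mid [0.5588 0.084  0.2117]
   circ ((0.5591197609901428, 0.08428787440061569), 0.014891587197780609)
w1 slimb 231 mean [0.5581 0.05   0.2124] min [0.5466 0.0424 0.207 ] max [0.5738 0.0552 0.2162] mid [0.5602 0.0488 0.2116]
   circ ((0.5602205991744995, 0.04456287994980812), 0.013862283900380135)
w1 lip 8018 mean [0.5435 0.1092 0.1403] min [0.4832 0.0008 0.132 ] max [0.6219 0.1773 0.15  ] mid [0.5526 0.0891 0.141 ]
  rect ((552.7221069335938, 87.64093017578125), (132.3647003173828, 174.58416748046875), 2.5010647773742676)
w2 plunger 260 mean [ 0.5131 -0.053   0.0824] min [ 0.5013 -0.0652  0.0774] max [ 0.5255 -0.0412  0.0844] mid [ 0.5134 -0.0532  0.0809]
w2 grip 353 mean [0.4574 0.0008 0.1107] min [ 0.4394 -0.0078  0.1044] max [0.4754 0.0085 0.1141] mid [4.574e-01 4.000e-04 1.092e-01]
w2 widecap 1860 mean [0.555  0.1363 0.2203] min [0.5355 0.1168 0.214 ] max [0.5754 0.1571 0.223 ] mid [0.5555 0.1369 0.2185]
   circ ((0.5553880333900452, 0.136981800198555), 0.020542485639452934)
w2 slimw 777 mean [0.5589 0.0838 0.2136] min [0.545  0.0698 0.2074] max [0.573  0.0977 0.2173] mid [0.559  0.0837 0.2123]
   circ ((0.5593427419662476, 0.08389303833246231), 0.014553136192262173)
w2 slimb 706 mean [0.5601 0.0411 0.2136] min [0.5465 0.027  0.2071] max [0.5746 0.0546 0.2164] mid [0.5605 0.0408 0.2118]
   circ ((0.5605963468551636, 0.04083515703678131), 0.014488308690488338)
w2 lip 15260 mean [0.5497 0.0853 0.1399] min [ 0.4837 -0.0052  0.1361] max [0.6223 0.1771 0.1497] mid [0.553  0.086  0.1429]
  rect ((552.9784545898438, 86.21956634521484), (132.11111450195312, 177.45408630371094), 2.547761917114258)
```

View pics/crop2.png

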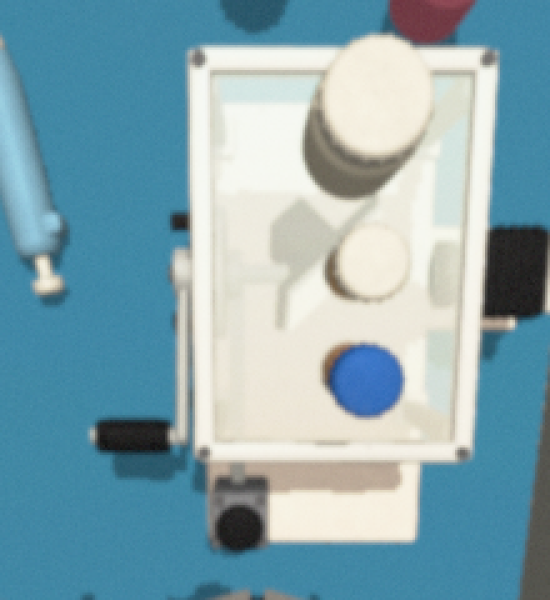

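move_arm:
  steps: [0,0,0,-0.006,-0.0475,0,0,0,0,0,-0.006,-0.0475,0,0,0,0,0,-0.006,-0.0475,-0.05,0,0,0,0,-0.006,-0.0475,-0.1,0,0,0,0,-0.006,-0.0475,-0.15,0,0,0,0,-0.006,-0.0475,-0.2,0,0,0,0,-0.006,-0.0475,-0.23,0,0,0,0,-0.006,-0.0475,-0.25,0,0,0,0,-0.006,-0.0475,-0.25,0,0,0,0,-0.006,-0.0475,-0.25,0]

```text
time: 5.25
tool_pos: [0.5142, -0.054, 0.1101]
ee_rot: [3.141, -0.0, 1.615]
wrist_force: [1.0, 1.2, 0.3]
width: 0.0006
finger_force: 0.0
```

move_arm:
  steps: [0,0,0,0,0,-0.01,0,0,0,0,0,0,-0.016,0,0,0,0,0,0,-0.02,0,0,0,0,0,0,-0.024,0,0,0,0,0,0,-0.026,0,0,0,0,0,0,-0.026,0,0,0,0,0,0,-0.026,0]

```text
time: 5.95
tool_pos: [0.5152, -0.0546, 0.085]
ee_rot: [3.138, 0.001, 1.615]
wrist_force: [0.9, -0.4, 4.7]
width: 0.0002
finger_force: 2.5
```

move_arm:
  steps: [0,0,0,0,0,-0.002,0,0,0,0,0,0,-0.004,0,0,0,0,0,0,-0.004,0,0,0,0,0,0,-0.004,0]

```text
time: 6.35
tool_pos: [0.5154, -0.0547, 0.0836]
ee_rot: [3.137, 0.001, 1.615]
wrist_force: [-4.0, 0.5, 15.2]
width: 0.0002
finger_force: 7.6
```

move_arm:
  steps: [0,0,0,0,0,0.03,0,0,0,0,0,0,0.08,0,0,0,0,0,0,0.13,0,0,0,0,0,0,0.18,0,0,0,0,0,0,0.22,0,0,0,0,0,0,0.25,0,0,0,0.75,-0.04,0.1,0.25,1,0,0,0.75,-0.04,0.1,0.25,1,0,0,0.75,-0.04,0.1,0.25,1,0,0,0.75,-0.04,0.1,0.25,1,0,0,0.75,-0.04,0.1,0.25,1,0,0,0.75,-0.04,0.1,0.25,1]

```text
time: 7.55
tool_pos: [0.4736, 0.046, 0.329]
ee_rot: [-3.141, -0.001, 2.365]
wrist_force: [0.4, -0.4, -0.4]
width: 0.0449
finger_force: 0.0
```

move_arm:
  steps: [0,0,0.82,-0.035,0.1,0,0.5,0,0,0.82,-0.035,0.1,0,0.5,0,0,0.82,-0.035,0.1,0,0.5,0,0,0.82,-0.035,0.1,0,0.5,0,0,0.82,-0.035,0.1,0,0.5,0,0,0.82,-0.035,0.1,0,0.5,0,0,0.82,-0.035,0.1,0,0.5,0,0,0.82,-0.035,0.1,0,0.5]

```text
time: 8.35
tool_pos: [0.4389, 0.1456, 0.3293]
ee_rot: [3.142, -0.001, -3.102]
wrist_force: [-0.3, -0.1, 0.2]
width: 0.0473
finger_force: 0.0
```

```bash
python3 look.py w3 wide_bottle,slim_bottle_1,lever_grip,plunger_top,code
```

```text
w3 wide_bottle [362. 224.] 0.62 depthpt [0.4978 0.257  0.0607] @.138 [0.475 0.237 0.138]
w3 wide_bottle [336.2 277.9] 0.61 depthpt [0.4327 0.1681 0.3635] @.138 [0.543 0.213 0.138]
w3 wide_bottle [274.2 285.4] 0.55 depthpt [0.5338 0.1396 0.1795] @.138 [0.555 0.139 0.138]
w3 wide_bottle [376.9 293.3] 0.49 depthpt [0.4289 0.1802 0.383 ] @.138 [0.561 0.263 0.138]
w3 slim_bottle_1 [189.  288.8] 0.42 depthpt [0.5493 0.0452 0.165 ] @.138 [0.564 0.037 0.138]
w3 slim_bottle_1 [224.7 285.6] 0.4 depthpt [0.4337 0.1208 0.3724] @.138 [0.558 0.08  0.138]
w3 lever_grip [290.3 194.2] 0.75 depthpt [0.4449 0.1537 0.1308] @.138 [0.443 0.153 0.138]
w3 plunger_top [131.1 231.1] 0.97 depthpt [ 0.5132 -0.0529  0.0826] @.138 [ 0.494 -0.027  0.138]
w3 code [271. 286.] 0.93 depthpt [0.5334 0.1363 0.1817] @.138 [0.556 0.136 0.138]
w3 code [357.5 221.4] 0.73 depthpt [0.4979 0.2536 0.048 ] @.138 [0.472 0.231 0.138]
w3 code [380.3 293.6] 0.55 depthpt [0.4092 0.1686 0.4197] @.138 [0.561 0.267 0.138]
w3 code [337.7 275.4] 0.4 depthpt [0.4316 0.1687 0.3633] @.138 [0.539 0.214 0.138]
8.65
```

View pics/w3.png

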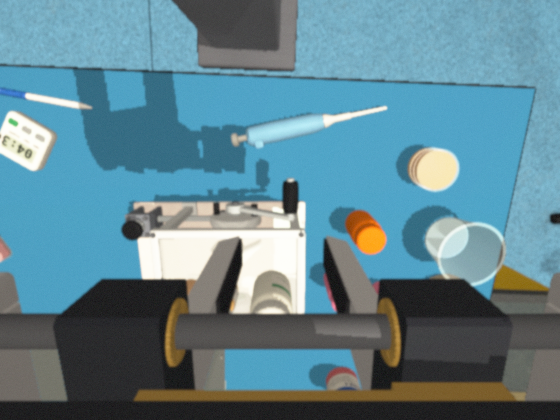

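The lever is now at its left stop, with the grip at (290,195) and the plunger back up at (132,229). Now I measure the grip exactly.

Run:
```python
from h import *
import pickle
m,p,d,out=pickle.load(open('w3.pkl','rb'));c,R,t=m
v,u=np.mgrid[:420,:560];X=np.stack([(u-c['cx'])/c['fx'],(v-c['cy'])/c['fy'],np.ones_like(d)],-1)*d[...,None]
W=(X-t)@R;x,y,z=W[...,0],W[...,1],W[...,2];mx=p.max(-1)
def st(n,k):
    q=W[k];print(n,k.sum(),'mean',q.mean(0).round(4),'min',q.min(0).round(4),'max',q.max(0).round(4),'mid',((q.min(0)+q.max(0))/2).round(4));return q
k=(mx<75)&(z>.1)&(z<.15)&(x>.41)&(x<.49)&(y>.12)&(y<.19)
q=st('grip',k)
# cylinder fit: axis along reader x, radius 9.5mm
from scipy.optimize import least_squares
yaw=.0436
rx=np.array([np.cos(yaw),np.sin(yaw)]);ry=np.array([-rx[1],rx[0]])
a=q[:,:2]@rx;b=q[:,:2]@ry
r=least_squares(lambda s:np.hypot(b-s[0],q[:,2]-s[1])-.0095,[b.mean(),.12],loss='soft_l1',f_scale=.001).x
print('fit b,z',r,'axial range',np.percentile(a,[1,99]))
O=np.array([.5575,.0872]);print('origin b',O@ry,'bottle b',np.array([.5554,.137])@ry,'stop pred',O@ry+.088*np.sin(np.radians(55)),.07+.088*np.cos(np.radians(55)))
m2,p2,d2,o2=pickle.load(open('w2.pkl','rb'));c,R,t=m2
X=np.stack([(u-c['cx'])/c['fx'],(v-c['cy'])/c['fy'],np.ones_like(d2)],-1)*d2[...,None]
W=(X-t)@R;x,y,z=W[...,0],W[...,1],W[...,2];mx=p2.max(-1)
k=(mx<70)&(z>.085)&(z<.13)&(x>.42)&(x<.485)&(y<.03)&(y>-.04);q=W[k];b=q[:,:2]@ry
r2=least_squares(lambda s:np.hypot(b-s[0],q[:,2]-s[1])-.0095,[b.mean(),.1],loss='soft_l1',f_scale=.001).x
print('stowed fit b,z',r2,'pred',O@ry-.088*np.sin(np.radians(70)),.1001)
```

```text
grip 420 mean [0.4484 0.1535 0.1292] min [0.4314 0.1451 0.1242] max [0.4669 0.162  0.1328] mid [0.4492 0.1536 0.1285]
fit b,z [0.13418722 0.12104211] axial range [0.43799929 0.47253469]
origin b 0.06281783164660425 bottle b 0.11266203623455814 stop pred 0.1349032115440355 0.12047472639889206
stowed fit b,z [-0.02071085  0.10273232] pred -0.019875118982555687 0.1001
```

move_arm:
  steps: [0,0,0,0.008,0.008,0,0.5,0,0,0,0.008,0.008,-0.05,0.5,0,0,0,0.008,0.008,-0.1,0.5,0,0,0,0.008,0.008,-0.14,0.5,0,0,0,0.008,0.008,-0.17,0.5,0,0,0,0.008,0.008,-0.195,0.5,0,0,0,0.008,0.008,-0.213,0.5,0,0,0,0.008,0.008,-0.213,0.5,0,0,0,0.008,0.008,-0.213,0.5]

```text
time: 9.55
tool_pos: [0.4473, 0.154, 0.1167]
ee_rot: [3.141, -0.0, -3.098]
wrist_force: [0.2, 1.3, 0.8]
width: 0.047
finger_force: 0.0
```

move_arm:
  steps: [0,0,0,0,0,0,0,0,0,0,0,0,0,0,0,0,0,0,0,0,0,0,0,0,0,0,0,0,0,0,0,0,0,0,0,0,0,0,0,0,0,0]

```text
time: 10.15
tool_pos: [0.4473, 0.1546, 0.1169]
ee_rot: [3.14, 0.001, -3.098]
wrist_force: [0.9, 3.7, 0.2]
width: 0.0177
finger_force: 30.0
```

move_arm:
  steps: [0,0,0,0.0001,-0.0028,0.0038,0,0,0,0,0.0003,-0.0058,0.0074,0,0,0,0,0.0004,-0.009,0.0109,0,0,0,0,0.0005,-0.0124,0.0142,0,0,0,0,0.0007,-0.0159,0.0173,0,0,0,0,0.0009,-0.0196,0.0202,0,0,0,0,0.0009,-0.0196,0.0202,0,0,0,0,0.0009,-0.0196,0.0202,0,0,0,0,0.0009,-0.0196,0.0202,0]

```text
time: 11.05
tool_pos: [0.4481, 0.1347, 0.1372]
ee_rot: [3.14, 0.001, -3.098]
wrist_force: [1.7, 5.8, 2.6]
width: 0.0183
finger_force: 30.0
```

```bash
python3 look.py w4 lever_grip,sight,code
python3 - <<'E'
from h import *
import pickle
for n in('scene','top'):
    p,d=snapshot(n);save(n+'4',p);pickle.dump((cam(n),p,d,{}),open(n+'4.pkl','wb'))
    for t in('lever_grip','sight','code','wide_bottle'):
        for r in spot_point(n,t)[:2]:print(n,t,np.round(r['uv'],1),round(r['score'],2))
s=get_obs();print(s['time'],s['tool_pos'],s['ee_rot'],s['wrist_force'],s['width'],s['finger_force'])
a=cv2.imread('pics/w4.png');b=cv2.imread('pics/scene4.png')[150:300,190:390]
cv2.imwrite('pics/c4.png',np.hstack([cv2.resize(a[150:350,150:400],(400,320)),cv2.resize(b,(400,320),interpolation=3)]))
E
```

```text
w4 lever_grip [285.1 263.3] 0.93 depthpt [0.4448 0.1351 0.1513] @.138 [0.451 0.135 0.138]
w4 code [440.  370.4] 0.75 depthpt [0.6151 0.3029 0.0189] @.138 [0.516 0.231 0.138]
w4 code [412.8 267.2] 0.67 depthpt [0.497  0.2533 0.031 ] @.138 [0.45  0.205 0.138]
w4 code [284.9 262.7] 0.44 depthpt [0.4445 0.135  0.1513] @.138 [0.45  0.135 0.138]
11.25
scene lever_grip [284.3 245. ] 0.37
scene code [247.5 220.6] 0.92
scene code [224.1 294.3] 0.72
scene wide_bottle [208.1 265.7] 0.78
scene wide_bottle [180.1 281.9] 0.64
top lever_grip [252.3 197.2] 0.5
top sight [269.  178.9] 0.41
top code [193.6 174.7] 0.79
top code [221.7 181.4] 0.63
top wide_bottle [213.1 212.9] 0.72
top wide_bottle [220.3 184.2] 0.71
11.75 [0.44813034 0.13480344 0.13716978] [ 3.14024956e+00  1.10776871e-03 -3.09796754e+00] [-0.33702273  4.39399824  3.23344497] 0.01800349908723659 30.00002581626177
```

View pics/c4.png

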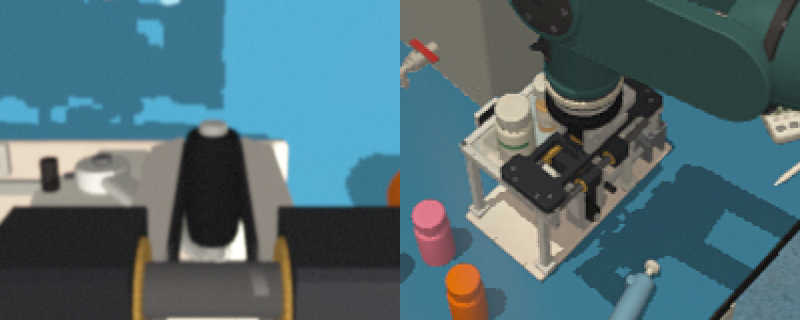

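Left, in the wrist crop, the grip is held between the pads. Right, in the scene crop, the white bottle stands unmoved beside the gripper. One check of the lever angle and the bottle follows.

Run:
```python
from h import *
import pickle
from scipy.optimize import least_squares
yaw=.0436;rx=np.array([np.cos(yaw),np.sin(yaw)]);ry=np.array([-rx[1],rx[0]])
v,u=np.mgrid[:420,:560]
def cloud(tag):
    m,p,d,_=pickle.load(open(tag+'.pkl','rb'));c,R,t=m
    X=np.stack([(u-c['cx'])/c['fx'],(v-c['cy'])/c['fy'],np.ones_like(d)],-1)*d[...,None]
    return (X-t)@R,p.max(-1),d
W,mx,d=cloud('w4');x,y,z=W[...,0],W[...,1],W[...,2]
k=(mx<75)&(z>.135)&(z<.16)&(abs(x-.448)<.03)&(abs(y-.135)<.0085);q=W[k];b=q[:,:2]@ry
r=least_squares(lambda s:np.hypot(b-s[0],q[:,2]-s[1])-.0095,[b.mean(),.14],loss='soft_l1',f_scale=.001).x
print('held fit b,z',k.sum(),r,'TCP b',np.array([.4481,.1348])@ry)
for bo in(.062,.063):print('lean',np.degrees(np.arctan2(r[0]-bo,r[1]-.07)),'want',np.degrees(np.arctan2(.1127-bo,.068)))
# bottle: scene images before/after
W,mx,d=cloud('scene4');k=(W[...,2]>.214)&(W[...,2]<.228)&(abs(W[...,1]-.137)<.03)&(abs(W[...,0]-.555)<.03)
print('cap scene after',k.sum(),cv2.minEnclosingCircle(W[k][:,:2].astype(np.float32)),W[k].mean(0))
a=cv2.imread('pics/scene0.png').astype(int)[190:230,236:258];b2=cv2.imread('pics/scene4.png').astype(int)[190:230,236:258]
print('diff',abs(a-b2).mean())
# body of bottle mid-height, fit circle r=.022 from w3/w1
for tag in('w1','w2','w3'):
    W,mx,d=cloud(tag);z=W[...,2];k=(z>.15)&(z<.2)&(abs(W[...,1]-.137)<.028)&(abs(W[...,0]-.555)<.028)
    if k.sum()>50:
        q=W[k];s=least_squares(lambda s:np.hypot(q[:,0]-s[0],q[:,1]-s[1])-.022,[.555,.137],loss='soft_l1',f_scale=.001).x
        print(tag,'body',k.sum(),s,s@ry)
```

```text
held fit b,z 2213 [0.11449841 0.14137357] TCP b 0.11514092489634398
lean 36.33612002886996 want 36.707778447711036
lean 35.8117021989107 want 36.16241032491758
cap scene after 208 ((0.5525802969932556, 0.13805557787418365), 0.020346665754914284) [0.55156478 0.13935278 0.21916419]
diff 21.40189393939394
w1 body 901 [0.55579065 0.1362339 ] 0.11187963978958954
w2 body 583 [0.55574594 0.13685303] 0.11250012765452194
w3 body 1013 [0.55607872 0.13703923] 0.11267164609667966
```

```bash
python3 -c "
from bench import *
s=get_obs();print(s['time'],abs(s['qvel']).max(),s['finger_force']);print(close_job())"
```

```text
11.75 0.0011974791161770606 30.00002581626177
the job is handed in; nothing more can be done
None
```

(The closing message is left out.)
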